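# Unclip a coil former and invert it onto its drying post

## Robot

A 6-joint arm with a two-finger parallel gripper is mounted at the origin on the work surface. World frame = base frame: x ahead of the robot, y to its left, z up, the work surface at z = 0. Lengths are in m, angles in rad, forces in N, time in s.
With the tool pointing down it reaches from about 0.425 to 0.925 m from the base axis. Payload 12.5 kg.
Tool frame: the origin (TCP) lies at the centre of the arm's flange, where the gripper is bolted on; the fingertips stand 173 mm ahead of it and the grasp point (between the pads) lies 155 mm ahead of it; z points along the fingers, y is the line along which they close (so a half turn about z gives the same grasp; the last joint's range is limited). The gripper opens to 85 mm and grips with 20 to 120 N. Pads are 22 mm wide; open, the fingers measure 114 mm over their backs; the gripper's body (76 mm by 85 mm) begins 54 mm behind the grasp point. The pads swing forward as they close: fully open they stand 13 mm farther back than shut.
Start: joints at [1.145, 0.491, 1.559, -0, 1.092, -0.106], TCP at [0.196, 0.593, 0.405] pointing down, gripper open.
Joint ranges: [-3.1, 3.1], [-0.84, 2.19], [0.05, 2.79], [-1.13, 4.28], [0.06, 2.93], [-2.69, 2.69]. Speed limits (rad/s): [2.22, 2.22, 2.79, 3.14, 3.14, 3.14].

## Interface

Orientations are given as a unit quaternion [x, y, z, w].
In Python, from workcell import telemetry, eyes, workorder gives the robot as it stands.
- The arm moves only by the tool apply_moves, never from a script. Its argument "steps" is a list of rows, each a list of 2 entries, a list of its own where there are three numbers: the shift along the tool's x, y, z in mm, then the turn, a rotation vector about the tool's x, y, z in rad. In form: [[[tx, ty, tz], [rx, ry, rz]], ...]. A call has 1 to 5 rows; each row shifts and turns the commanded pose from where the row before left it, along the tool's axes as they then stand; what a row does not reach is not made up. A row lasts 1/12 s, in which the tool goes at most 41.7 mm and 7.16 degrees, less where a joint would pass 70% of its speed; a pose out of reach is approached as far as the arm can. A call is refused whole if a number of a shift passes 41.7 or a number of a turn 0.125, either way. A call with a gripper value outside its range is refused whole. "jaw" is the closure, from -1 (fully open) to 1 (shut), so that 0 is half open, set as the call begins (left out, the last holds). The fingers move at their own pace and stop on an object; "force" is the grip in N (left out, the last holds). Time passes only in rows, so rows that do not move let the fingers close. It gives the time, the measured TCP pose, the force, the opening and the grip force at its end, in the units of the state.
- telemetry.get_obs(): the state, without advancing time (a new reading comes with each control period).
- eyes.capture(name): name is "scene" or "top" or "wrist"; returns a dict with "image" (384x512x3 uint8, red, green, blue), "K" (3x3 intrinsics, pixels), "eye" and "orientation" of the camera in the world. Camera axes: x right, y down, z forward; pixel columns grow to the right and rows downward; lengths in m; the calibration is good to about 2 mm. A picture is of the moment at which its call begins. There is no depth.
- workorder.job_done(): hands the job in; it is judged then, once.
The state is a dict: "time_s": time; "joint_positions": joint angles; "qvel": joint speeds; "tau": joint torques, N m; "tcp_pos": TCP position; "orientation": TCP orientation; "ft_force": force on the tool from outside, world axes, zero at the start; "wrist_torque": the same for the moment, N m; "grip_width": finger opening in m; "grip_force": force on a finger pad.
Only numpy, scipy, OpenCV 4.12 (cv2) and the standard library are available. Lean on these libraries where they do the work, as an engineer would, in place of code of your own. Each camera call takes 0.05 s, during which the arm holds its last target. There are 200 camera calls.

## Task

Pull the rinsed ceramic coil former up out of the spring clip, turn it mouth down and lower it gently over the wooden post on the drying board until its rim rests flat on the board, then let go. The post is clamped somewhere along the board's slot, so find it by sight or touch. Leave the morse key, the glass valve and the headband clip where they are.

Things in the scene. Friction and masses are not known exactly. Their poses are not given: they have to be found in the camera images.
- former: Yellowish ceramic tube 90 long, outer diameter 38, bore 28, one end open (mouth), the other closed (bore 82 deep); a flange of diameter 46, 6 thick, rings the mouth. 140 g. Origin on its axis at mid length; x axis points to the closed end, mouth at x = -45. Starts lying level in the clip, axis 65 above the desk. Grip across the diameter; clear of clip and supports from x = -8 to +25.
- former_mouth (a point): Centre of the former's open end, on its axis, in the plane of the rim; axes as for the former.
- clip_stand: Dark wooden foot 120 x 80 x 16, fixed, with two steel saddles and a spring clip: two jaws close over the tube's upper sides at x = -29 to -15, reaching 18 above and 28 beside its axis. Origin: centre of the underside; x axis along the tube to its closed end, z up. The former comes out straight up: the jaws yield at about 4 to 8 N and are free after 25 mm.
- board: Drying board, pale wooden slab 100 (x) x 130 (y) x 20, fixed, a dark slot along y in mid top. Origin: centre of the underside, z up. On it, unmeasured, stands a fixed round dark wooden post, diameter 21, its chamfered (3) top 62 above the board's top; its axis is on the slot (x = 0), anywhere from y = -14 to +14 mm.
- board_top (a point): Centre of the board's top face, 20 mm above the desk; axes as for the board.
- morse_key: Chrome morse key on a dark wooden base 100 x 55 mm, 40 mm high, loose, 0.6 kg; origin at the centre of its underside. Leave alone.
- valve: Glass radio valve standing on its black base, diameter 38 mm, 77 mm high, loose; origin at the centre of its underside. Leave alone.
- headband_clip: Steel headband clip: a bow of 8 mm rod, about 100 mm across, lying flat, loose; origin at the centre of its bow on the desk. Leave alone.
Things that resemble listed ones, but are neither listed nor needed, are in the scene too. What is meant by the former is not orange or red, and is the larger of those in its own colour.

How it is judged:
By the outcome, as a careful person would: the job done as asked, in the order asked, and still so for the second after the job is handed in, with the robot touching nothing.
It also fails if it takes over 61 s, if anything falls off the work surface, if the arm or the gripper's body presses on something with over 40 N, if the wrist force passes 120 N, or if a joint passes its speed limit or range.

## Working session

There is one attempt and no reset: what is moved stays moved. The work goes in short steps, Python scripts to look and compute and a tool call to move; the robot and the scene stay as the last step left them, time stands still between calls to the robot, and variables do not carry over. Pictures are saved under pics/ and viewed, at most 12 in all, crops included, and the job is handed in when it is done.

Besides the shell and the picture viewer there is one more tool, called after "Call:" as name([rows], argument=value, ...), one row to a line, values as JSON. apply_moves: Moves the arm, as the interface text tells. Its arguments: {"type":"object","properties":{"steps":{"type":"array"},"jaw":{"type":"number"},"force":{"type":"number"}},"required":["steps"]}

```bash
mkdir -p pics; ls; cat > h.py <<'E'
import numpy as np,cv2
from scipy.spatial.transform import Rotation as R
from workcell import telemetry,eyes,workorder
def cap(n,f=None):
    c=eyes.capture(n)
    if f: cv2.imwrite('pics/'+f,c['image'][:,:,::-1])
    return c
def ray(c,u,v):
    d=np.linalg.inv(c['K'])@[u,v,1]; o=np.array(c['orientation'])
    M=R.from_quat(o).as_matrix() if o.size==4 else o
    return np.array(c['eye']),M@d
def onz(c,u,v,z):
    e,d=ray(c,u,v); return e+d*(z-e[2])/d[2]
def proj(c,p):
    o=np.array(c['orientation']);M=R.from_quat(o).as_matrix() if o.size==4 else o
    q=c['K']@(M.T@(np.array(p)-c['eye'])); return q[:2]/q[2]
def tri(c1,p1,c2,p2):
    A=[];b=[]
    for c,p in((c1,p1),(c2,p2)):
        e,d=ray(c,*p); d/=np.linalg.norm(d); P=np.eye(3)-np.outer(d,d);A.append(P);b.append(P@e)
    return np.linalg.solve(sum(A),sum(b))
E
python3 - <<'E'
from h import *
import pickle
cs={n:cap(n) for n in('top','scene')}
pickle.dump(cs,open('cs.pkl','wb'))
cv2.imwrite('pics/top.png',cv2.resize(cs['top']['image'][:,:,::-1],(800,600)))
cv2.imwrite('pics/scene.png',cv2.resize(cs['scene']['image'][:,:,::-1],(800,600)))
for n in cs: print(n,cs[n]['eye'],cs[n]['orientation'],cs[n]['K'])
E
```

```text
pics
top [0.51361569 0.04283587 1.00292256] [-0.6996168   0.71267285 -0.03508702  0.03745176] [[441.66634242   0.         256.69720739]
 [  0.         441.66634242 205.99417057]
 [  0.           0.           1.        ]]
scene [1.22980451 0.33938964 0.66191081] [ 0.47754036  0.7691678  -0.3573783  -0.22938362] [[398.70567982   0.         257.47731606]
 [  0.         398.70567982 184.08457134]
 [  0.           0.           1.        ]]
```

View pics/top.png

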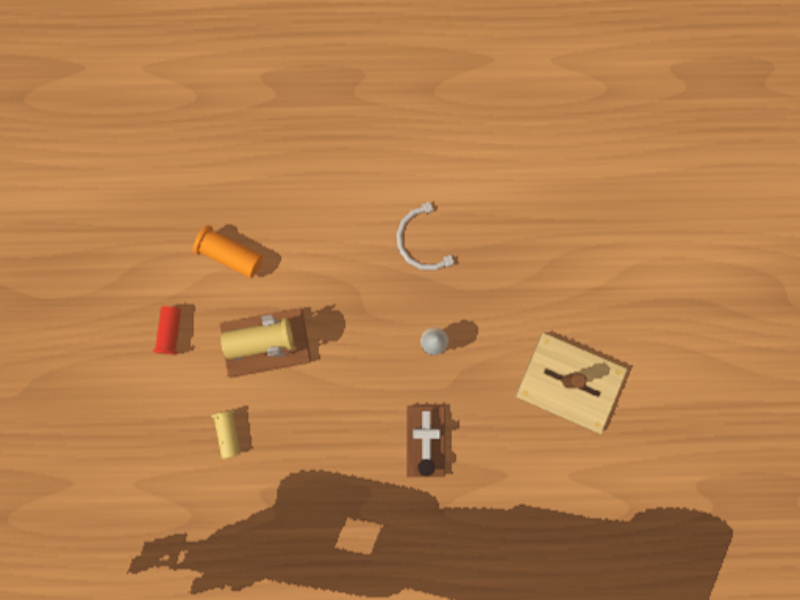

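View pics/scene.png

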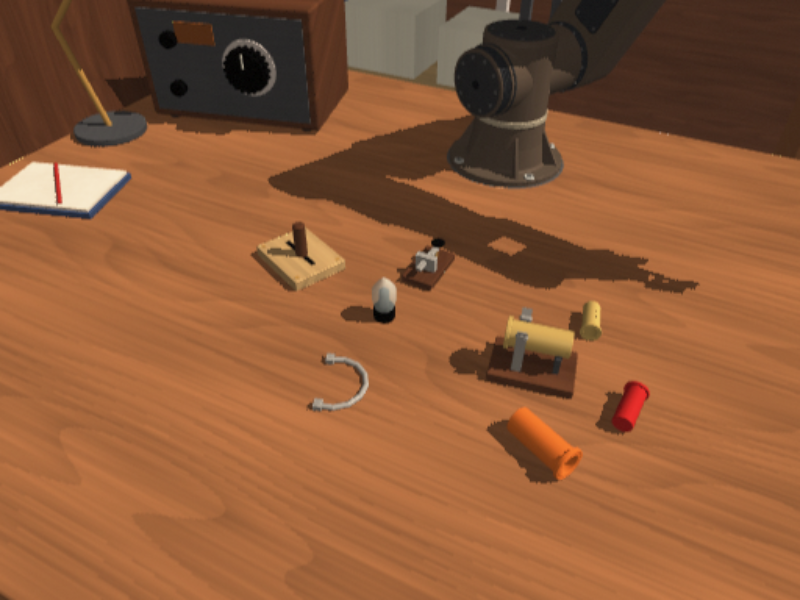

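Top view (800×600): the larger yellow former is at (258,339) with its flanged mouth on the right and the jaws at about x=270. The board is at (574,381) with the brown post near its middle. The valve (434,341), key (427,440) and clip (425,238) are well apart. Scene view agrees: post at (300,238), former at (540,337).

```bash
python3 - <<'E'
from h import *
import pickle
cs=pickle.load(open('cs.pkl','rb'));c=cs['top'];im=c['image']
hsv=cv2.cvtColor(im,cv2.COLOR_RGB2HSV)
s=.64
for p in[(245,340),(290,335),(540,370),(574,380),(560,375),(100,150)]: print(p,hsv[int(p[1]*s),int(p[0]*s)])
def comp(m,seed):
    n,l,st,ce=cv2.connectedComponentsWithStats(m.astype(np.uint8)); 
    d=[(np.hypot(*(ce[i]-np.array(seed)*s)),i) for i in range(1,n) if st[i,4]>60]; return l==min(d)[1]
H,S,V=[hsv[...,i].astype(int) for i in range(3)]
pale=(H>=19)&(H<=32)&(V>110)
f=comp(pale,(258,339)); b=comp(pale,(574,381))
yy,xx=np.nonzero(f); P=np.array([onz(c,u,v,.065)[:2] for u,v in zip(xx,yy)])
(m,sz,a)=cv2.minAreaRect(P.astype(np.float32)); print('former rect@.065',m,sz,a,f.sum())
mu=P.mean(0);w,v=np.linalg.eigh(np.cov((P-mu).T));d=v[:,1]; d*=np.sign(d[1]); n=np.array([-d[1],d[0]])
t=(P-mu)@d;q=(P-mu)@n
for k in np.arange(-.055,.056,.005):
    i=abs(t-k)<.0025
    if i.any(): print(round(k,3),round(q[i].min()*1e3,1),round(q[i].max()*1e3,1))
print('mu',mu,'d',d,np.degrees(np.arctan2(d[1],d[0])),t.min(),t.max())
yy,xx=np.nonzero(b);hull=cv2.convexHull(np.c_[xx,yy].astype(np.float32))[:,0]
Q=np.array([onz(c,u,v,.02)[:2] for u,v in hull],np.float32)
r=cv2.minAreaRect(Q);print('board',r,cv2.boxPoints(r).tolist())
big=cv2.resize(im[200:290,320:415,::-1],None,fx=6,fy=6,interpolation=cv2.INTER_CUBIC)
big2=cv2.resize(im[185:255,130:225,::-1],None,fx=6,fy=6,interpolation=cv2.INTER_CUBIC)
big[:1]=0
cv2.imwrite('pics/crop_b.png',big)
o=telemetry.get_obs();print(o['tcp_pos'],R.from_quat(o['orientation']).as_matrix().round(3),o['ft_force'])
E
```

```text
(245, 340) [ 22 123 228]
(290, 335) [ 20 136 148]
(540, 370) [ 19 108 218]
(574, 380) [ 12 154 141]
(560, 375) [ 10 124  66]
(100, 150) [ 15 148 201]
former rect@.065 (0.5912656784057617, 0.24393369257450104) (0.04193504899740219, 0.09656918048858643) 7.846452236175537 756
-0.05 -8.2 4.8
-0.045 -20.0 21.6
-0.04 -20.5 21.2
-0.035 -17.5 17.5
-0.03 -16.2 17.1
-0.025 -16.6 13.8
-0.02 -16.1 12.9
-0.015 -14.8 13.8
-0.01 -18.1 19.3
-0.005 -18.5 18.5
-0.0 -17.7 17.7
0.005 -16.8 18.6
0.01 -17.6 17.7
0.015 -18.0 18.6
0.02 -17.5 18.2
0.025 -18.3 19.1
0.03 -18.7 18.3
0.035 -18.3 17.5
0.04 -17.0 18.3
0.045 -17.4 15.4
0.05 -5.1 -5.1
mu [0.59027916 0.2437675 ] d [-0.17307035  0.98490947] 99.96638371214665 -0.048265493246523974 0.04815770786530395
board ((0.52451491355896, -0.19342446327209473), (0.12917113304138184, 0.09952963888645172), 65.5198974609375) [[0.452460914850235, -0.23158271610736847], [0.5430433750152588, -0.27282553911209106], [0.5965689420700073, -0.15526621043682098], [0.5059864521026611, -0.11402338743209839]]
[0.1964731  0.59328878 0.40417557] [[-0.949  0.314 -0.   ]
 [ 0.314  0.949 -0.001]
 [ 0.    -0.001 -1.   ]] [ 0.88900039  0.06577788 -1.19318134]
```

View pics/crop_b.png

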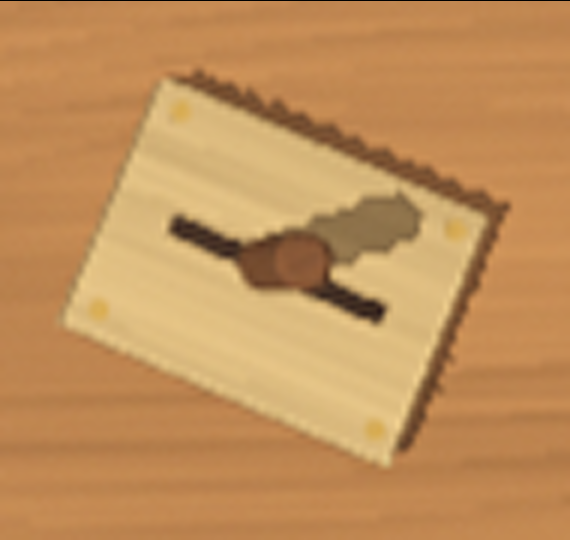

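The crop shows the post's top disc at crop px (303,262), i.e. image (370.1,243.2). The post sits on the slot, slightly right of mid-board. The board measures 129×99.5 mm and the former is about 90 mm long with jaws at x≈-28..-15, so both match the given sizes.

```bash
cat >> h.py <<'E'
d=np.array([-.1731,.9849,0]);n=np.array([.9849,.1731,0]);Z=np.array([0,0,1.])
F=np.array([.5903,.2438,.065])
def frame(y,a): return np.c_[np.cross(y,a),y,a]
def plan(pt,Rt,N,L=.155,cur=None):
    """grasp point pt, orientation Rt, straight; prints rows"""
    o=telemetry.get_obs(); p=np.array(o['tcp_pos']);M=R.from_quat(o['orientation'])
    if cur: p,M=cur
    pe=pt-L*Rt[:,2]; Re=R.from_matrix(Rt); rv=(M.inv()*Re).as_rotvec()
    print('rows',N,'mm/row',np.linalg.norm(pe-p)*1e3/N,'rad/row',abs(rv/N).max(),'TCP end',pe.round(3))
    out=[];tol=0
    for k in range(N):
        ts=M.inv().apply((pe-p)/(N-k))*1e3; ts=ts.round(1); rr=((M.inv()*Re).as_rotvec()/(N-k)).round(3)
        out.append([ts.tolist(),rr.tolist()]); p=p+M.apply(ts/1e3); M=M*R.from_rotvec(rr)
    for i in range(0,N,5): print(str(out[i:i+5]).replace(' ',''))
    return p,M
E
python3 - <<'E'
from h import *
import pickle
cs=pickle.load(open('cs.pkl','rb'));c=cs['top']
pt=onz(c,370.1,243.25,.082);print('post',pt)
b=np.array([.5245,-.1934]);
ang=np.radians(65.52);u=np.array([np.cos(ang),np.sin(ang)]);print('along/off slot',(pt[:2]-b)@u,(pt[:2]-b)@[-u[1],u[0]])
th=np.radians(40);a=-np.cos(th)*Z-np.sin(th)*d
Rg=frame(n,a);P=F+.012*d
cur=plan(P-.10*a,Rg,15)
plan(P-.0*a,Rg,5,cur=cur)
E
```

```text
post [ 0.52635185 -0.18889423  0.082     ]
along/off slot 0.004868090736320306 0.0001817063529299366
rows 15 mm/row 28.58044606802648 rad/row 0.06876635160467254 TCP end [0.56  0.417 0.26 ]
[[[-26.7,-3.5,9.6],[0.025,-0.042,0.069]],[[-26.4,-1.4,10.8],[0.025,-0.042,0.069]],[[-26.0,0.6,11.9],[0.025,-0.042,0.069]],[[-25.4,2.7,12.9],[0.025,-0.042,0.069]],[[-24.5,4.8,13.9],[0.025,-0.042,0.069]]]
[[[-23.5,6.8,14.7],[0.025,-0.042,0.069]],[[-22.4,8.8,15.5],[0.025,-0.042,0.069]],[[-21.0,10.7,16.2],[0.025,-0.042,0.069]],[[-19.5,12.5,16.7],[0.025,-0.042,0.068]],[[-17.9,14.2,17.2],[0.025,-0.042,0.069]]]
[[[-16.1,15.8,17.5],[0.025,-0.042,0.068]],[[-14.3,17.2,17.8],[0.025,-0.041,0.069]],[[-12.3,18.6,17.8],[0.025,-0.042,0.068]],[[-10.3,19.8,17.9],[0.025,-0.041,0.069]],[[-8.1,20.9,17.7],[0.025,-0.042,0.068]]]
rows 5 mm/row 19.994547264113116 rad/row 8.235766364911434e-05 TCP end [0.571 0.354 0.184]
[[[-0.0,0.0,20.0],[-0.0,0.0,0.0]],[[-0.0,0.0,20.0],[-0.0,0.0,0.0]],[[-0.0,0.0,20.0],[-0.0,0.0,0.0]],[[-0.0,0.0,20.0],[-0.0,0.0,0.0]],[[-0.0,0.1,20.0],[-0.0,0.0,0.0]]]
```

Call:
apply_moves([
  [[-26.7, -3.5, 9.6], [0.025, -0.042, 0.069]],
  [[-26.4, -1.4, 10.8], [0.025, -0.042, 0.069]],
  [[-26.0, 0.6, 11.9], [0.025, -0.042, 0.069]],
  [[-25.4, 2.7, 12.9], [0.025, -0.042, 0.069]],
  [[-24.5, 4.8, 13.9], [0.025, -0.042, 0.069]],
], jaw=-1)

```text
time_s: 0.52
tcp_pos: [0.3186, 0.5339, 0.356]
orientation: [0.326, 0.937, -0.079, 0.094]
ft_force: [-0.4, -0.3, 1.0]
grip_width: 0.0851
grip_force: 0.0
```

Call:
apply_moves([
  [[-23.5, 6.8, 14.7], [0.025, -0.042, 0.069]],
  [[-22.4, 8.8, 15.5], [0.025, -0.042, 0.069]],
  [[-21.0, 10.7, 16.2], [0.025, -0.042, 0.069]],
  [[-19.5, 12.5, 16.7], [0.025, -0.042, 0.068]],
  [[-17.9, 14.2, 17.2], [0.025, -0.042, 0.069]],
])

```text
time_s: 0.93
tcp_pos: [0.4399, 0.4753, 0.308]
orientation: [0.477, 0.846, -0.153, 0.183]
ft_force: [-0.0, -0.2, 0.5]
grip_width: 0.0856
grip_force: 0.0
```

Call:
apply_moves([
  [[-16.1, 15.8, 17.5], [0.025, -0.042, 0.068]],
  [[-14.3, 17.2, 17.8], [0.025, -0.041, 0.069]],
  [[-12.3, 18.6, 17.8], [0.025, -0.042, 0.068]],
  [[-10.3, 19.8, 17.9], [0.025, -0.041, 0.069]],
  [[-8.1, 20.9, 17.7], [0.025, -0.042, 0.068]],
])

```text
time_s: 1.35
tcp_pos: [0.561, 0.4165, 0.2599]
orientation: [0.605, 0.718, -0.221, 0.262]
ft_force: [0.1, -0.2, 0.1]
grip_width: 0.0851
grip_force: 0.0
```

```bash
python3 - <<'E'
from h import *
w=cap('wrist','w1.png')
th=np.radians(40);a=-np.cos(th)*Z-np.sin(th)*d
Rg=frame(n,a);P=F+.012*d
o=telemetry.get_obs();print(o['time_s'],np.round(o['joint_positions'],3),o['ft_force'])
print('predicted closed end ctr',proj(w,F+.045*d),'centre',proj(w,F),'mouth',proj(w,F-.045*d),'tube sides at x=12',proj(w,P+.019*n),proj(w,P-.019*n))
plan(P,Rg,6)
E
```

```text
1.4 [ 0.607  0.803  1.421 -0.648  1.325  0.74 ] [ 0.69717064 -4.57037193 -1.83027939]
predicted closed end ctr [255.90042927 175.93083854] centre [256.24895935 207.55909189] mouth [256.50541802 230.83208986] tube sides at x=12 [278.27943796 200.06374309] [234.06087786 200.14823638]
rows 6 mm/row 15.93478897352645 rad/row 0.001510972175393535 TCP end [0.571 0.354 0.184]
[[[0.3,-0.6,15.9],[-0.001,0.001,-0.002]],[[0.3,-0.6,15.9],[-0.001,0.001,-0.001]],[[0.3,-0.6,15.9],[-0.001,0.001,-0.002]],[[0.2,-0.6,15.9],[-0.001,0.001,-0.001]],[[0.2,-0.6,16.0],[-0.001,0.001,-0.002]]]
[[[0.3,-0.7,15.9],[-0.001,0.001,-0.001]]]
```

View pics/w1.png

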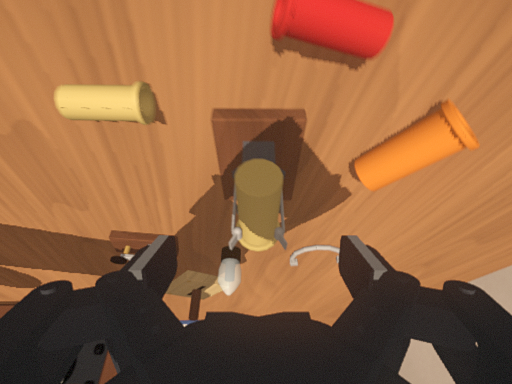

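Wrist view: the former is centred at column ~258, closed end at (259,182), mouth at (257,240). That is within about 2 mm sideways of the prediction. The fingers straddle it clear of the jaws. Checking that the arm has settled before descending.

Call:
apply_moves([
  [[0, 0, 0], [0, 0, 0]],
  [[0, 0, 0], [0, 0, 0]],
])

```text
time_s: 1.57
tcp_pos: [0.5599, 0.4171, 0.2602]
orientation: [0.604, 0.72, -0.22, 0.261]
ft_force: [0.2, 0.4, -0.0]
grip_width: 0.0856
grip_force: 0.0
```

```bash
python3 - <<'E'
from h import *
w=cap('wrist'); im=w['image']; hsv=cv2.cvtColor(im,cv2.COLOR_RGB2HSV);H,S,V=[hsv[...,i].astype(int) for i in range(3)]
m=(H>=18)&(H<=32)&(S>70)
for r in range(158,252,6):
    k=np.nonzero(m[r,215:300])[0]+215
    if len(k): print(r,k.min(),k.max(),len(k))
th=np.radians(40);a=-np.cos(th)*Z-np.sin(th)*d
Rg=frame(n,a);P=F+.012*d
o=telemetry.get_obs();print(o['time_s'],o['tcp_pos'],o['ft_force'])
e=F+.045*d;zz=np.array([0,0,.019])
print('pred end top,bot,left,right',proj(w,e+zz),proj(w,e-zz),proj(w,e-.019*n),proj(w,e+.019*n))
plan(P,Rg,6)
E
```

```text
164 243 275 33
170 237 280 44
176 235 282 48
182 235 282 48
188 236 281 46
194 236 281 46
200 238 280 43
206 238 279 42
212 238 278 41
218 239 277 39
224 237 279 43
230 242 274 33
236 242 273 32
242 240 275 36
248 246 269 24
1.6167 [0.55935637 0.41752871 0.26073183] [0.22915943 0.18664672 0.77481417]
pred end top,bot,left,right [257.12246355 197.5822324 ] [257.22335641 158.58110715] [232.27146298 177.00462634] [282.08116679 177.09612573]
rows 6 mm/row 16.775830977611495 rad/row 0.0002342472569783979 TCP end [0.571 0.354 0.184]
[[[-0.1,0.1,16.8],[0.0,-0.0,0.0]],[[-0.0,0.1,16.8],[0.0,-0.0,0.0]],[[-0.1,0.0,16.8],[0.0,-0.0,0.0]],[[-0.0,0.1,16.8],[0.0,-0.0,0.0]],[[-0.1,0.0,16.7],[0.0,-0.001,0.001]]]
[[[0.0,0.1,16.8],[0.0,-0.0,0.0]]]
```

Call:
apply_moves([
  [[0, 0.2, 17], [0, 0, 0]],
  [[0, 0.2, 17], [0, 0, 0]],
  [[0, 0.2, 17], [0, 0, 0]],
  [[0, 0.2, 17], [0, 0, 0]],
  [[0, 0.2, 17], [0, 0, 0]],
])

```text
time_s: 2.03
tcp_pos: [0.5694, 0.3642, 0.196]
orientation: [0.604, 0.721, -0.219, 0.262]
ft_force: [0.5, -0.5, -1.4]
grip_width: 0.0851
grip_force: 0.0
```

Call:
apply_moves([
  [[0, 0, 15], [0, 0, 0]],
  [[0, 0, 0], [0, 0, 0]],
  [[0, 0, 0], [0, 0, 0]],
])

```text
time_s: 2.28
tcp_pos: [0.5714, 0.3548, 0.1846]
orientation: [0.604, 0.72, -0.22, 0.262]
ft_force: [0.1, 0.6, -0.9]
grip_width: 0.0852
grip_force: 0.0
```

Call:
apply_moves([
  [[0, 0, 0], [0, 0, 0]],
  [[0, 0, 0], [0, 0, 0]],
  [[0, 0, 0], [0, 0, 0]],
], jaw=0.1, force=20)

```text
time_s: 2.53
tcp_pos: [0.5718, 0.355, 0.1851]
orientation: [0.604, 0.72, -0.219, 0.262]
ft_force: [0.1, -0.8, 0.5]
grip_width: 0.0518
grip_force: 0.0
```

Call:
apply_moves([
  [[0, 0, 0], [0, 0, 0]],
  [[0, 0, 0], [0, 0, 0]],
  [[0, 0, 0], [0, 0, 0]],
  [[0, 0, 0], [0, 0, 0]],
], jaw=1)

```text
time_s: 2.87
tcp_pos: [0.5715, 0.3547, 0.1848]
orientation: [0.605, 0.72, -0.22, 0.262]
ft_force: [-5.5, 2.8, 5.1]
grip_width: 0.0363
grip_force: 20.5
```

Call:
apply_moves([
  [[0, -0.5, 0], [0, 0, 0]],
  [[0, 0, 0], [0, 0, 0]],
  [[0, 0, 0], [0, 0, 0]],
], force=80)

```text
time_s: 3.12
tcp_pos: [0.5713, 0.3547, 0.185]
orientation: [0.605, 0.72, -0.219, 0.262]
ft_force: [-3.3, 4.2, 5.7]
grip_width: 0.0353
grip_force: 79.7
```

```bash
python3 - <<'E'
from h import *
w=cap('wrist','w2.png')
o=telemetry.get_obs();print(o['time_s'],o['tcp_pos'],o['ft_force'],o['wrist_torque'],o['grip_width'],o['grip_force'])
E
```

```text
3.1667 [0.57125475 0.35471552 0.18504896] [-2.47549175  4.71650368  5.90979747] [ 0.2106101   0.42770949 -0.59856176] 0.03507421210757341 79.68908316688612
```

View pics/w2.png

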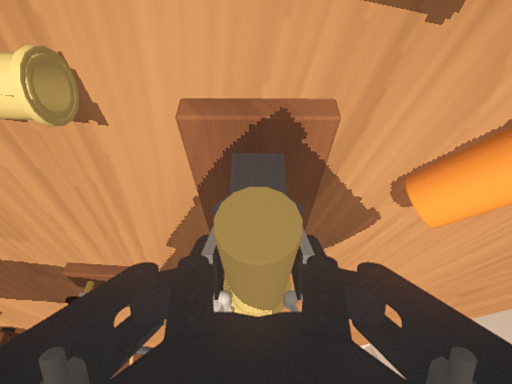

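The wrist view shows the tube held square between the pads (closed end at (258,232)), clear of the clip jaws. Lifting straight up.

Call:
apply_moves([
  [[-3.2, 0, -3.8], [0, 0, 0]],
  [[-3.2, 0, -3.8], [0, 0, 0]],
  [[-3.2, 0, -3.8], [0, 0, 0]],
  [[-3.2, 0, -3.8], [0, 0, 0]],
  [[-3.2, 0, -3.8], [0, 0, 0]],
], force=100)

```text
time_s: 3.58
tcp_pos: [0.5716, 0.3539, 0.2098]
orientation: [0.604, 0.72, -0.22, 0.262]
ft_force: [-0.1, -0.3, -1.7]
grip_width: 0.035
grip_force: 104.4
```

Call:
apply_moves([
  [[-3.9, 0, -4.6], [0, 0, 0]],
  [[-3.9, 0, -4.6], [0, 0, 0]],
  [[-3.9, 0, -4.6], [0, 0, 0]],
  [[-3.9, 0, -4.6], [0, 0, 0]],
  [[-3.9, 0, -4.6], [0, 0, 0]],
])

```text
time_s: 4.0
tcp_pos: [0.5715, 0.3538, 0.2402]
orientation: [0.604, 0.72, -0.219, 0.262]
ft_force: [-0.4, 0.0, -1.4]
grip_width: 0.0347
grip_force: 104.7
```

Call:
apply_moves([
  [[-15, 0, -17.9], [0, 0, 0]],
  [[-15, 0, -17.9], [0, 0, 0]],
  [[-15, 0, -17.9], [0, 0, 0]],
  [[-15, 0, -17.9], [0, 0, 0]],
  [[-15, 0, -17.9], [0, 0, 0]],
])

```text
time_s: 4.42
tcp_pos: [0.5713, 0.3537, 0.3576]
orientation: [0.604, 0.72, -0.22, 0.262]
ft_force: [-0.1, 0.6, -1.0]
grip_width: 0.0348
grip_force: 104.7
```

Call:
apply_moves([
  [[0, 0, 0], [0, 0, 0]],
  [[0, 0, 0], [0, 0, 0]],
  [[0, 0, 0], [0, 0, 0]],
])

```text
time_s: 4.67
tcp_pos: [0.5713, 0.3537, 0.3554]
orientation: [0.604, 0.72, -0.22, 0.261]
ft_force: [-0.4, 0.3, -1.2]
grip_width: 0.0349
grip_force: 104.7
```

```bash
python3 - <<'E'
from h import *
w=cap('wrist');c=cap('scene')
cv2.imwrite('pics/s2.png',np.hstack([w['image'],c['image']])[:,:,::-1][:, :]) if 0 else cv2.imwrite('pics/s2.png',cv2.resize(np.hstack([w['image'],c['image']])[:,:,::-1],(800,300)))
o=telemetry.get_obs();print(o['time_s'],np.round(o['joint_positions'],3),o['tcp_pos'],o['ft_force'],o['grip_width'],o['grip_force'])
# final: tool pointing out at azimuth psi, 40 below horizontal
post=np.array([.5264,-.1889,0]); psi=np.radians(-20);th=np.radians(40)
hd=np.array([np.cos(psi),np.sin(psi),0]);yt=np.array([np.sin(psi),-np.cos(psi),0])
down=frame(yt,-Z); Rf=frame(yt,np.cos(th)*hd-np.sin(th)*Z)
print(down,Rf, 'former x in final tool->world', )
cur=plan(np.array([.56,.02,.30]),frame(np.array([np.cos(-.9),np.sin(-.9),0]),-Z),16)
cur=plan(post+Z*.27,Rf,16,cur=cur)
E
```

```text
4.7667 [ 0.53   0.655  1.446 -0.66   1.377  0.6  ] [0.57142235 0.35374982 0.35469173] [-0.38440792  0.44933388 -1.48608429] 0.03508942848070443 104.67168887145817
[[ 0.93969262 -0.34202014 -0.        ]
 [-0.34202014 -0.93969262 -0.        ]
 [ 0.          0.         -1.        ]] [[ 0.60402277 -0.34202014  0.71984631]
 [-0.21984631 -0.93969262 -0.26200263]
 [ 0.76604444  0.         -0.64278761]] former x in final tool->world
rows 16 mm/row 21.79280662474907 rad/row 0.06431200007400946 TCP end [0.56  0.02  0.455]
[[[-19.7,-4.3,8.3],[0.023,0.039,0.064]],[[-20.2,-2.9,7.6],[0.023,0.039,0.064]],[[-20.6,-1.4,6.9],[0.023,0.039,0.064]],[[-20.9,0.1,6.1],[0.023,0.039,0.064]],[[-21.1,1.6,5.3],[0.023,0.039,0.064]]]
[[[-21.1,3.0,4.4],[0.023,0.039,0.064]],[[-21.1,4.5,3.5],[0.023,0.039,0.065]],[[-20.8,5.9,2.5],[0.024,0.04,0.064]],[[-20.5,7.3,1.5],[0.023,0.039,0.065]],[[-20.0,8.6,0.6],[0.024,0.04,0.064]]]
[[[-19.4,9.9,-0.4],[0.023,0.039,0.065]],[[-18.7,11.1,-1.4],[0.024,0.04,0.064]],[[-17.9,12.2,-2.5],[0.023,0.039,0.065]],[[-17.0,13.3,-3.4],[0.024,0.04,0.064]],[[-15.9,14.2,-4.4],[0.023,0.039,0.065]]]
[[[-14.7,15.1,-5.4],[0.024,0.04,0.064]]]
rows 16 mm/row 14.882993256452691 rad/row 0.05951829678167327 TCP end [ 0.415 -0.148  0.37 ]
[[[-13.7,2.6,5.3],[-0.028,0.05,0.06]],[[-13.7,3.3,4.7],[-0.028,0.05,0.059]],[[-13.7,4.0,4.1],[-0.028,0.05,0.06]],[[-13.7,4.7,3.6],[-0.028,0.049,0.059]],[[-13.5,5.4,3.1],[-0.028,0.05,0.06]]]
[[[-13.3,6.1,2.5],[-0.028,0.049,0.059]],[[-13.1,6.8,2.1],[-0.028,0.05,0.06]],[[-12.7,7.5,1.6],[-0.028,0.049,0.06]],[[-12.3,8.3,1.3],[-0.028,0.049,0.059]],[[-11.9,8.9,0.9],[-0.028,0.05,0.06]]]
[[[-11.4,9.6,0.6],[-0.027,0.049,0.059]],[[-10.8,10.3,0.3],[-0.028,0.05,0.06]],[[-10.1,10.9,0.1],[-0.027,0.049,0.059]],[[-9.5,11.5,-0.1],[-0.028,0.05,0.06]],[[-8.8,12.0,-0.3],[-0.027,0.049,0.059]]]
[[[-8.0,12.5,-0.3],[-0.028,0.05,0.06]]]
```

View pics/s2.png

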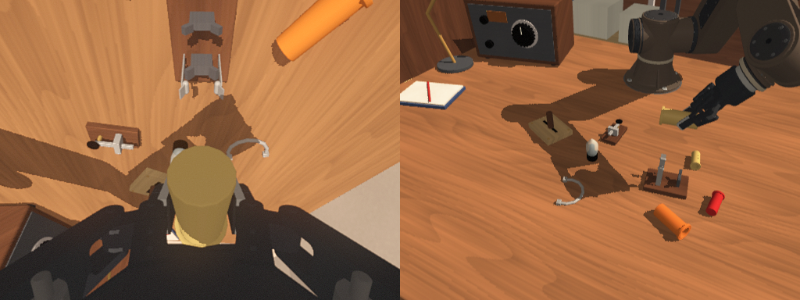

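Former is out of the clip and firmly held: left half shows its closed end at (200,190), right half the tube in the fingers at (680,117). Clip is empty. Moving across and turning.

Call:
apply_moves([
  [[-19.7, -4.3, 8.3], [0.023, 0.039, 0.064]],
  [[-20.2, -2.9, 7.6], [0.023, 0.039, 0.064]],
  [[-20.6, -1.4, 6.9], [0.023, 0.039, 0.064]],
  [[-20.9, 0.1, 6.1], [0.023, 0.039, 0.064]],
  [[-21.1, 1.6, 5.3], [0.023, 0.039, 0.064]],
])

```text
time_s: 5.18
tcp_pos: [0.5678, 0.2487, 0.3863]
orientation: [0.744, 0.622, -0.157, 0.186]
ft_force: [0.2, -0.1, -1.5]
grip_width: 0.0346
grip_force: 104.6
```

Call:
apply_moves([
  [[-21.1, 3.0, 4.4], [0.023, 0.039, 0.064]],
  [[-21.1, 4.5, 3.5], [0.023, 0.039, 0.065]],
  [[-20.8, 5.9, 2.5], [0.024, 0.04, 0.064]],
  [[-20.5, 7.3, 1.5], [0.023, 0.039, 0.065]],
  [[-20.0, 8.6, 0.6], [0.024, 0.04, 0.064]],
])

```text
time_s: 5.6
tcp_pos: [0.5643, 0.1442, 0.4176]
orientation: [0.856, 0.5, -0.087, 0.104]
ft_force: [0.4, 0.1, -1.2]
grip_width: 0.0349
grip_force: 104.6
```

Call:
apply_moves([
  [[-19.4, 9.9, -0.4], [0.023, 0.039, 0.065]],
  [[-18.7, 11.1, -1.4], [0.024, 0.04, 0.064]],
  [[-17.9, 12.2, -2.5], [0.023, 0.039, 0.065]],
  [[-17.0, 13.3, -3.4], [0.024, 0.04, 0.064]],
  [[-15.9, 14.2, -4.4], [0.023, 0.039, 0.065]],
])

```text
time_s: 6.02
tcp_pos: [0.5606, 0.0398, 0.4489]
orientation: [0.934, 0.358, -0.014, 0.017]
ft_force: [1.2, -0.0, -1.3]
grip_width: 0.0349
grip_force: 104.6
```

Call:
apply_moves([
  [[-14.7, 15.1, -5.4], [0.024, 0.04, 0.064]],
  [[0, 0, 0], [0, 0, 0]],
  [[0, 0, 0], [0, 0, 0]],
])

```text
time_s: 6.27
tcp_pos: [0.56, 0.0191, 0.4553]
orientation: [0.944, 0.329, 0.0, -0.0]
ft_force: [0.6, 0.4, -1.1]
grip_width: 0.0349
grip_force: 104.7
```

```bash
cat >> h.py <<'E'
post=np.array([.5264,-.1889,0]); psi=np.radians(-20);th=np.radians(40)
hd=np.array([np.cos(psi),np.sin(psi),0]);yt=np.array([np.sin(psi),-np.cos(psi),0])
Rf=frame(yt,np.cos(th)*hd-np.sin(th)*Z)
E
python3 - <<'E'
from h import *
o=telemetry.get_obs();print(o['time_s'],np.round(o['joint_positions'],3),o['tcp_pos'],R.from_quat(o['orientation']).as_matrix().round(3),o['ft_force'])
plan(post+Z*.24,Rf,20)
E
```

```text
6.2667 [-8.400e-02  3.500e-01  1.652e+00  1.000e-03  1.139e+00  8.170e-01] [0.55997464 0.01912825 0.45530651] [[ 0.784  0.621  0.001]
 [ 0.621 -0.784  0.001]
 [ 0.001 -0.    -1.   ]] [ 0.64102809  0.42353361 -1.13530569]
rows 20 mm/row 12.497806522014486 rad/row 0.04754729419278154 TCP end [ 0.415 -0.148  0.34 ]
[[[-10.9,2.1,5.8],[-0.022,0.04,0.048]],[[-11.0,2.5,5.4],[-0.022,0.04,0.048]],[[-11.1,2.9,5.0],[-0.022,0.04,0.047]],[[-11.1,3.3,4.6],[-0.022,0.04,0.047]],[[-11.1,3.7,4.3],[-0.022,0.04,0.048]]]
[[[-11.1,4.2,3.9],[-0.022,0.04,0.047]],[[-11.1,4.6,3.5],[-0.022,0.04,0.047]],[[-11.0,5.0,3.2],[-0.022,0.04,0.048]],[[-10.8,5.5,2.9],[-0.022,0.04,0.047]],[[-10.7,5.9,2.6],[-0.022,0.039,0.047]]]
[[[-10.5,6.4,2.3],[-0.023,0.04,0.048]],[[-10.3,6.8,2.0],[-0.022,0.039,0.047]],[[-10.0,7.3,1.8],[-0.023,0.04,0.048]],[[-9.7,7.7,1.6],[-0.022,0.039,0.047]],[[-9.4,8.1,1.4],[-0.023,0.04,0.048]]]
[[[-9.1,8.5,1.2],[-0.022,0.039,0.047]],[[-8.7,8.9,1.1],[-0.023,0.04,0.048]],[[-8.3,9.3,0.9],[-0.022,0.039,0.047]],[[-7.8,9.7,0.8],[-0.023,0.04,0.048]],[[-7.4,10.1,0.8],[-0.022,0.039,0.047]]]
```

Call:
apply_moves([
  [[-10.9, 2.1, 5.8], [-0.022, 0.04, 0.048]],
  [[-11.0, 2.5, 5.4], [-0.022, 0.04, 0.048]],
  [[-11.1, 2.9, 5.0], [-0.022, 0.04, 0.047]],
  [[-11.1, 3.3, 4.6], [-0.022, 0.04, 0.047]],
  [[-11.1, 3.7, 4.3], [-0.022, 0.04, 0.048]],
])

```text
time_s: 6.68
tcp_pos: [0.5235, -0.0212, 0.4257]
orientation: [0.97, 0.213, 0.113, 0.019]
ft_force: [0.3, 0.6, -1.3]
grip_width: 0.0348
grip_force: 104.6
```

Call:
apply_moves([
  [[-11.1, 4.2, 3.9], [-0.022, 0.04, 0.047]],
  [[-11.1, 4.6, 3.5], [-0.022, 0.04, 0.047]],
  [[-11.0, 5.0, 3.2], [-0.022, 0.04, 0.048]],
  [[-10.8, 5.5, 2.9], [-0.022, 0.04, 0.047]],
  [[-10.7, 5.9, 2.6], [-0.022, 0.039, 0.047]],
])

```text
time_s: 7.1
tcp_pos: [0.4873, -0.0631, 0.3968]
orientation: [0.97, 0.092, 0.221, 0.037]
ft_force: [0.3, 0.1, -1.4]
grip_width: 0.0347
grip_force: 104.6
```

Call:
apply_moves([
  [[-10.5, 6.4, 2.3], [-0.023, 0.04, 0.048]],
  [[-10.3, 6.8, 2.0], [-0.022, 0.039, 0.047]],
  [[-10.0, 7.3, 1.8], [-0.023, 0.04, 0.048]],
  [[-9.7, 7.7, 1.6], [-0.022, 0.039, 0.047]],
  [[-9.4, 8.1, 1.4], [-0.023, 0.04, 0.048]],
])

```text
time_s: 7.52
tcp_pos: [0.4538, -0.1018, 0.3699]
orientation: [0.947, -0.023, 0.316, 0.053]
ft_force: [1.7, 0.5, -0.3]
grip_width: 0.0348
grip_force: 104.7
```

Call:
apply_moves([
  [[-9.1, 8.5, 1.2], [-0.022, 0.039, 0.047]],
  [[-8.7, 8.9, 1.1], [-0.023, 0.04, 0.048]],
  [[-8.3, 9.3, 0.9], [-0.022, 0.039, 0.047]],
  [[-7.8, 9.7, 0.8], [-0.023, 0.04, 0.048]],
  [[-7.4, 10.1, 0.8], [-0.022, 0.039, 0.047]],
])

```text
time_s: 7.93
tcp_pos: [0.4417, -0.1178, 0.3598]
orientation: [0.93, -0.068, 0.358, 0.05]
ft_force: [0.2, 0.5, -0.7]
grip_width: 0.035
grip_force: 104.7
```

Call:
apply_moves([
  [[0, 0, 0], [0, 0, 0]],
  [[0, 0, 0], [0, 0, 0]],
])

```text
time_s: 8.1
tcp_pos: [0.4418, -0.118, 0.3601]
orientation: [0.93, -0.068, 0.357, 0.05]
ft_force: [-0.3, 0.0, -1.4]
grip_width: 0.0343
grip_force: 104.7
```

```bash
python3 - <<'E'
from h import *
import pickle
cs={n_:cap(n_) for n_ in('top','scene','wrist')};pickle.dump(cs,open('c2.pkl','wb'))
o=telemetry.get_obs();print(o['time_s'],np.round(o['joint_positions'],3),o['tcp_pos'],R.from_quat(o['orientation']).as_matrix().round(3),o['ft_force'])
M=R.from_quat(o['orientation']).as_matrix();g=np.array(o['tcp_pos'])+.155*M[:,2];print('grasp',g)
fx=.766*M[:,0]-.643*M[:,2]; fc=g-.012*fx; print('former axis',fx,'mouth',fc-.045*fx)
c=cs['scene']
u=proj(c,(g+np.array(post))/2*[1,1,0]+[0,0,.16]).astype(int);print(u)
x0=max(0,u[0]-70);y0=max(0,u[1]-75)
crop=c['image'][y0:y0+150,x0:x0+140,::-1]
t=cs['top'];v=proj(t,g).astype(int);print(v);X=max(0,v[0]-70);Y=max(0,v[1]-75);cr2=t['image'][Y:Y+150,X:X+140,::-1]
h=min(crop.shape[0],cr2.shape[0]);print('offs',x0,y0,X,Y,crop.shape)
cv2.imwrite('pics/c3.png',cv2.resize(np.hstack([crop[:h],cr2[:h]]),None,fx=2.8,fy=2.8,interpolation=cv2.INTER_CUBIC))
E
```

```text
8.25 [-0.433  0.279  2.153  1.688  0.149 -0.35 ] [ 0.44183839 -0.11817821  0.36053345] [[ 0.735 -0.162  0.659]
 [-0.09  -0.986 -0.142]
 [ 0.672  0.045 -0.739]] [ 0.80491884 -0.09072538 -0.76841054]
grasp [ 0.54396131 -0.14019772  0.24602997]
former axis [0.13904379 0.0222586  0.99013958] mouth [ 0.53603582 -0.14146646  0.18959201]
[194 119]
[365 231]
offs 124 44 295 156 (150, 140, 3)
```

View pics/c3.png

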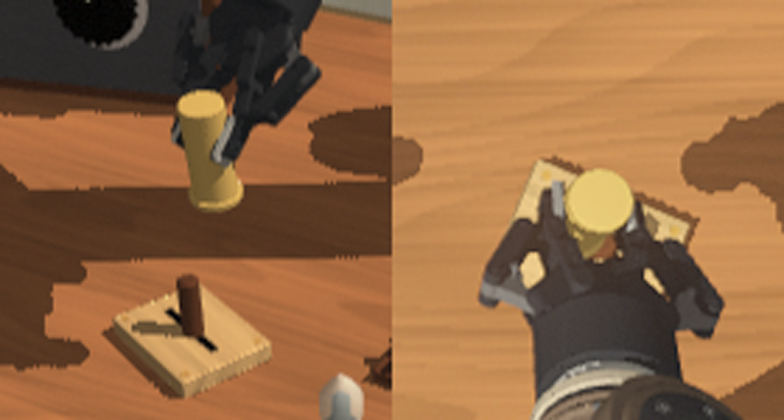

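Left: the former hangs mouth down in the fingers at (208,150) above the board with its post at (190,305), still about 8° off vertical. The arm slowed near a wrist singularity (j5=0.15, j4 flipping). Right: top view with the closed end at (600,200). Replanning the remainder.

```bash
python3 - <<'E'
from h import *
plan(post+Z*.22,Rf,15)
E
```

```text
rows 15 mm/row 3.8351617358702503 rad/row 0.010751162934029983 TCP end [ 0.415 -0.148  0.32 ]
[[[-3.0,2.1,1.1],[-0.007,0.009,0.011]],[[-3.0,2.2,1.1],[-0.007,0.009,0.011]],[[-2.9,2.2,1.1],[-0.007,0.009,0.011]],[[-2.9,2.2,1.1],[-0.007,0.009,0.011]],[[-2.9,2.3,1.1],[-0.007,0.009,0.011]]]
[[[-2.9,2.3,1.1],[-0.007,0.008,0.011]],[[-2.9,2.3,1.0],[-0.007,0.009,0.011]],[[-2.9,2.3,1.0],[-0.007,0.008,0.011]],[[-2.9,2.3,1.0],[-0.007,0.009,0.01]],[[-2.8,2.4,1.0],[-0.007,0.008,0.011]]]
[[[-2.8,2.4,1.0],[-0.007,0.009,0.01]],[[-2.8,2.4,1.0],[-0.007,0.008,0.011]],[[-2.8,2.4,1.0],[-0.006,0.009,0.01]],[[-2.8,2.5,1.0],[-0.007,0.008,0.011]],[[-2.7,2.5,1.1],[-0.006,0.009,0.01]]]
```

Call:
apply_moves([
  [[-3.0, 2.1, 1.1], [-0.007, 0.009, 0.011]],
  [[-3.0, 2.2, 1.1], [-0.007, 0.009, 0.011]],
  [[-2.9, 2.2, 1.1], [-0.007, 0.009, 0.011]],
  [[-2.9, 2.2, 1.1], [-0.007, 0.009, 0.011]],
  [[-2.9, 2.3, 1.1], [-0.007, 0.009, 0.011]],
])

```text
time_s: 8.67
tcp_pos: [0.4327, -0.1285, 0.3469]
orientation: [0.918, -0.099, 0.379, 0.058]
ft_force: [-0.2, -0.0, -1.3]
grip_width: 0.0349
grip_force: 104.7
```

Call:
apply_moves([
  [[-2.9, 2.3, 1.1], [-0.007, 0.008, 0.011]],
  [[-2.9, 2.3, 1.0], [-0.007, 0.009, 0.011]],
  [[-2.9, 2.3, 1.0], [-0.007, 0.008, 0.011]],
  [[-2.9, 2.3, 1.0], [-0.007, 0.009, 0.01]],
  [[-2.8, 2.4, 1.0], [-0.007, 0.008, 0.011]],
])

```text
time_s: 9.08
tcp_pos: [0.4236, -0.1385, 0.3333]
orientation: [0.906, -0.129, 0.398, 0.066]
ft_force: [0.1, 0.8, -1.7]
grip_width: 0.0351
grip_force: 104.7
```

Call:
apply_moves([
  [[-2.8, 2.4, 1.0], [-0.007, 0.009, 0.01]],
  [[-2.8, 2.4, 1.0], [-0.007, 0.008, 0.011]],
  [[-2.8, 2.4, 1.0], [-0.006, 0.009, 0.01]],
  [[-2.8, 2.5, 1.0], [-0.007, 0.008, 0.011]],
  [[-2.7, 2.5, 1.1], [-0.006, 0.009, 0.01]],
])

```text
time_s: 9.5
tcp_pos: [0.4147, -0.1485, 0.3196]
orientation: [0.892, -0.158, 0.417, 0.073]
ft_force: [-0.4, -0.0, -1.9]
grip_width: 0.0349
grip_force: 104.7
```

```bash
python3 - <<'E'
from h import *
o=telemetry.get_obs();print(o['time_s'],np.round(o['joint_positions'],3))
plan(post+Z*.22,Rf,10)
E
```

```text
9.5 [-0.518  0.349  2.261  2.763  0.358 -1.322]
rows 10 mm/row 0.025612149957259696 rad/row 0.00014984984337267668 TCP end [ 0.415 -0.148  0.32 ]
[[[0.0,-0.0,0.0],[-0.0,-0.0,-0.0]],[[0.0,-0.0,0.0],[-0.0,-0.0,-0.0]],[[0.0,-0.0,0.0],[-0.0,-0.0,-0.0]],[[0.0,-0.0,0.0],[-0.0,-0.0,-0.0]],[[0.0,-0.0,0.0],[-0.0,-0.0,-0.0]]]
[[[0.0,-0.1,0.0],[-0.0,-0.0,-0.0]],[[0.0,-0.0,0.0],[-0.0,-0.0,-0.0]],[[0.0,-0.1,0.0],[-0.0,-0.0,-0.0]],[[0.0,-0.0,0.0],[-0.0,-0.001,-0.001]],[[0.0,-0.1,0.0],[-0.0,-0.0,-0.0]]]
```

```bash
python3 - <<'E'
from h import *
import pickle
c=cap('scene');t=cap('top');pickle.dump((c,t),open('c4.pkl','wb'))
def yel(c,seed):
    hsv=cv2.cvtColor(c['image'],cv2.COLOR_RGB2HSV);H,S,V=[hsv[...,i].astype(int) for i in range(3)]
    m=((H>=19)&(H<=34)&(S>70)&(V>70)).astype(np.uint8)
    nn,l,st,ce=cv2.connectedComponentsWithStats(m)
    i=min((np.hypot(*(ce[k]-seed)),k) for k in range(1,nn) if st[k,4]>40)[1];return l==i
base=post+Z*(.22-.057); top=post+Z*(.22+.033)
m=yel(c,proj(c,(base+top)/2))
print('pred mouth',proj(c,base),'closed',proj(c,top))
pv=proj(c,base)-proj(c,top)
for r in np.unique(np.nonzero(m)[0])[::4]:
    k=np.nonzero(m[r])[0]; s=(r-proj(c,top)[1])/pv[1]
    print(r,k.min(),k.max(),(k.min()+k.max())/2,'axis pred',round((proj(c,top)+s*pv)[0],1))
mt=yel(t,proj(t,top)); yy,xx=np.nonzero(mt);(cx,cy),rad=cv2.minEnclosingCircle(np.c_[xx,yy].astype(np.float32))
print('top closed disc',cx,cy,rad,mt.sum(),onz(t,cx,cy,top[2]),'pred',proj(t,top))
u=proj(c,(base+post)/2).astype(int);cr=c['image'][u[1]-75:u[1]+65,u[0]-70:u[0]+70,::-1]
v=proj(t,top).astype(int);cr2=t['image'][v[1]-70:v[1]+70,v[0]-70:v[0]+70,::-1]
cv2.imwrite('pics/c5.png',cv2.resize(np.hstack([cr,cr2]),None,fx=2.8,fy=2.8,interpolation=cv2.INTER_CUBIC));print(u,v)
# post measured in the scene image vs predicted
cs=pickle.load(open('cs.pkl','rb'))['scene'];print('post pred top,bottom',proj(cs,post+Z*.082),proj(cs,post+Z*.02))
hsv=cv2.cvtColor(cs['image'],cv2.COLOR_RGB2HSV);p=proj(cs,post+Z*.082)
for r in range(int(p[1])-4,int(p[1])+20,3): print(r,cs['image'][r,int(p[0])-8:int(p[0])+9,2].tolist())
E
```

```text
pred mouth [187.68197626 114.97134234] closed [183.78577097  80.82509035]
79 181 187 184.0 axis pred 183.6
83 176 191 183.5 axis pred 184.0
87 176 191 183.5 axis pred 184.5
91 176 189 182.5 axis pred 184.9
95 177 186 181.5 axis pred 185.4
99 178 183 180.5 axis pred 185.9
103 178 185 181.5 axis pred 186.3
107 179 193 186.0 axis pred 186.8
111 179 193 186.0 axis pred 187.2
115 178 195 186.5 axis pred 187.7
119 180 192 186.0 axis pred 188.1
top closed disc 391.35162353515625 244.24192810058594 16.922365188598633 552 [ 0.52165961 -0.18165408  0.253     ] pred [395.50091701 241.34961226]
[190 142] [395 241]
post pred top,bottom [190.81771984 142.45292575] [193.01348637 161.6965723 ]
138 [64, 64, 64, 64, 62, 63, 63, 63, 63, 63, 63, 64, 64, 62, 63, 63, 63]
141 [62, 64, 64, 64, 64, 65, 64, 60, 60, 59, 59, 64, 67, 66, 66, 65, 64]
144 [62, 63, 63, 61, 61, 29, 28, 33, 36, 37, 37, 40, 41, 64, 63, 64, 64]
147 [59, 59, 59, 58, 59, 38, 19, 20, 19, 25, 26, 30, 32, 67, 102, 90, 72]
150 [92, 126, 104, 105, 103, 69, 19, 19, 22, 24, 26, 28, 31, 52, 106, 103, 101]
153 [99, 99, 87, 88, 104, 102, 20, 19, 20, 22, 25, 28, 32, 35, 99, 107, 106]
156 [101, 78, 37, 9, 11, 29, 32, 21, 19, 22, 25, 26, 31, 31, 68, 103, 105]
159 [87, 84, 85, 84, 67, 33, 15, 21, 21, 20, 25, 28, 30, 32, 51, 102, 103]
```

View pics/c5.png

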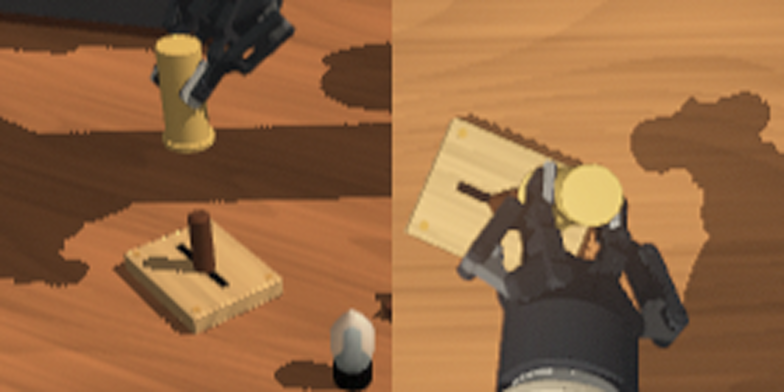

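Crop left: the former is upright at (185,95), flange at (188,143), directly above the post (200,213). Crop right: closed end at (591,195), as predicted within about 1.5 mm. Tilt is within about 1°. Lowering to just above the post.

Call:
apply_moves([
  [[-5.6, 0, 4.7], [0, 0, 0]],
  [[-5.6, 0, 4.7], [0, 0, 0]],
  [[-5.6, 0, 4.7], [0, 0, 0]],
  [[-5.6, 0, 4.7], [0, 0, 0]],
  [[-5.6, 0, 4.7], [0, 0, 0]],
])

```text
time_s: 10.02
tcp_pos: [0.4147, -0.1487, 0.2822]
orientation: [0.892, -0.158, 0.417, 0.073]
ft_force: [-0.5, -0.0, -0.9]
grip_width: 0.035
grip_force: 104.7
```

Call:
apply_moves([
  [[-5.6, 0, 4.7], [0, 0, 0]],
  [[-5.6, 0, 4.7], [0, 0, 0]],
  [[-5.6, 0, 4.7], [0, 0, 0]],
  [[-5.6, 0, 4.7], [0, 0, 0]],
  [[0, 0, 0], [0, 0, 0]],
])

```text
time_s: 10.43
tcp_pos: [0.4146, -0.1487, 0.2525]
orientation: [0.893, -0.158, 0.416, 0.073]
ft_force: [-0.5, -0.5, -0.8]
grip_width: 0.0345
grip_force: 104.7
```

```bash
python3 - <<'E'
from h import *
c=cap('scene');t=cap('top');w=cap('wrist')
o=telemetry.get_obs();M=R.from_quat(o['orientation']).as_matrix();g=np.array(o['tcp_pos'])+.155*M[:,2]
print(o['time_s'],np.round(o['joint_positions'],3),o['tcp_pos'],o['ft_force'],'grasp-post',(g-post)*1e3)
mouth=g-Z*.057; top=g+Z*.033
print('pred mouth',proj(c,mouth),'post top',proj(c,post+Z*.082),'bot',proj(c,post+Z*.02),'closed top',proj(c,top),proj(t,top))
u=proj(c,post+Z*.08).astype(int);cr=c['image'][u[1]-42:u[1]+33,u[0]-35:u[0]+35,::-1]
v=proj(t,top).astype(int);cr2=t['image'][v[1]-37:v[1]+38,v[0]-35:v[0]+35,::-1]
print(u,v)
cv2.imwrite('pics/c6.png',cv2.resize(np.hstack([cr,cr2]),None,fx=5.7,fy=5.7,interpolation=cv2.INTER_CUBIC))
E
```

```text
10.5833 [-0.519  0.505  2.317  2.898  0.561 -1.471] [ 0.41476524 -0.14874218  0.25390367] [-0.36956744 -0.16201488 -0.60659083] grasp-post [ 1.25201100e-02 -6.18794703e-01  1.54419226e+02]
pred mouth [190.03948785 137.37794149] post top [190.81771984 142.45292575] bot [193.01348637 161.6965723 ] closed top [186.45342904 106.05371243] [384.83841194 242.14943425]
[190 143] [384 242]
```

View pics/c6.png

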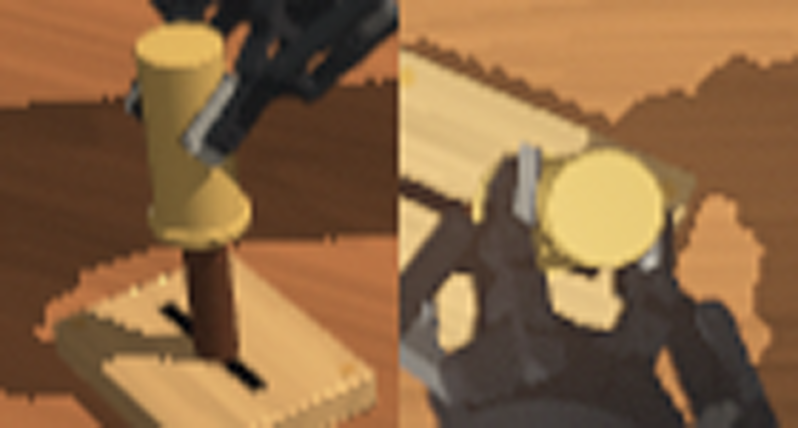

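Crop left: flange (200,213) sits concentric over the post (208 at y=260, along the same axis) within about 1 mm. Crop right: closed end at (604,208), about 1.5 mm outward. Small correction, then descend while watching force.

Call:
apply_moves([
  [[-0.6, 0.3, -0.7], [0, 0, 0]],
  [[-3.1, 0, 2.6], [0, 0, 0]],
  [[-3.1, 0, 2.6], [0, 0, 0]],
  [[-3.1, 0, 2.6], [0, 0, 0]],
  [[-3.1, 0, 2.6], [0, 0, 0]],
])

```text
time_s: 11.0
tcp_pos: [0.4138, -0.1487, 0.2373]
orientation: [0.892, -0.158, 0.417, 0.074]
ft_force: [-1.5, -0.3, -1.1]
grip_width: 0.0349
grip_force: 104.7
```

Call:
apply_moves([
  [[-1.9, 0, 1.6], [0, 0, 0]],
  [[-1.9, 0, 1.6], [0, 0, 0]],
  [[-1.9, 0, 1.6], [0, 0, 0]],
  [[-1.9, 0, 1.6], [0, 0, 0]],
])

```text
time_s: 11.33
tcp_pos: [0.4138, -0.1487, 0.2275]
orientation: [0.892, -0.158, 0.417, 0.074]
ft_force: [-0.4, -0.0, -2.1]
grip_width: 0.0349
grip_force: 104.7
```

Call:
apply_moves([
  [[-3.1, 0, 2.6], [0, 0, 0]],
  [[-3.1, 0, 2.6], [0, 0, 0]],
  [[-3.1, 0, 2.6], [0, 0, 0]],
  [[-3.1, 0, 2.6], [0, 0, 0]],
  [[-3.1, 0, 2.6], [0, 0, 0]],
])

```text
time_s: 11.75
tcp_pos: [0.4138, -0.1487, 0.2071]
orientation: [0.892, -0.158, 0.417, 0.074]
ft_force: [0.1, 0.3, -0.8]
grip_width: 0.0346
grip_force: 104.7
```

Call:
apply_moves([
  [[-3.1, 0, 2.6], [0, 0, 0]],
  [[-3.1, 0, 2.6], [0, 0, 0]],
  [[-3.1, 0, 2.6], [0, 0, 0]],
  [[0, 0, 0], [0, 0, 0]],
])

```text
time_s: 12.08
tcp_pos: [0.4138, -0.1487, 0.1946]
orientation: [0.892, -0.158, 0.416, 0.073]
ft_force: [0.2, 0.0, -2.0]
grip_width: 0.0349
grip_force: 104.7
```

Call:
apply_moves([
  [[-1.9, 0, 1.6], [0, 0, 0]],
  [[-1.9, 0, 1.6], [0, 0, 0]],
  [[-1.9, 0, 1.6], [0, 0, 0]],
  [[-1.9, 0, 1.6], [0, 0, 0]],
  [[-0.8, 0, 0.6], [0, 0, 0]],
])

```text
time_s: 12.5
tcp_pos: [0.4138, -0.1487, 0.1841]
orientation: [0.892, -0.158, 0.417, 0.074]
ft_force: [-0.4, 0.4, -1.2]
grip_width: 0.0345
grip_force: 104.7
```

Call:
apply_moves([
  [[-0.8, 0, 0.6], [0, 0, 0]],
  [[-0.8, 0, 0.6], [0, 0, 0]],
  [[-0.8, 0, 0.6], [0, 0, 0]],
  [[0, 0, 0], [0, 0, 0]],
])

```text
time_s: 12.83
tcp_pos: [0.4137, -0.1486, 0.1814]
orientation: [0.892, -0.158, 0.417, 0.074]
ft_force: [0.0, 0.0, -1.1]
grip_width: 0.0348
grip_force: 104.7
```

```bash
python3 - <<'E'
from h import *
c=cap('scene')
o=telemetry.get_obs();M=R.from_quat(o['orientation']).as_matrix();g=np.array(o['tcp_pos'])+.155*M[:,2]
print(o['time_s'],np.round(o['joint_positions'],3),o['ft_force'],'grasp-post',(g-post)*1e3,'mouth z',g[2]-.057)
u=proj(c,post+Z*.05).astype(int);cr=c['image'][u[1]-45:u[1]+35,u[0]-50:u[0]+50,::-1]
cv2.imwrite('pics/c7.png',cv2.resize(cr,None,fx=6,fy=6,interpolation=cv2.INTER_CUBIC))
E
```

```text
12.8833 [-0.52   0.696  2.354  2.957  0.783 -1.548] [ 0.41556111  0.55964907 -0.68548084] grasp-post [-1.10576749 -0.5164906  81.9453274 ] mouth z 0.024945327397445725
```

View pics/c7.png

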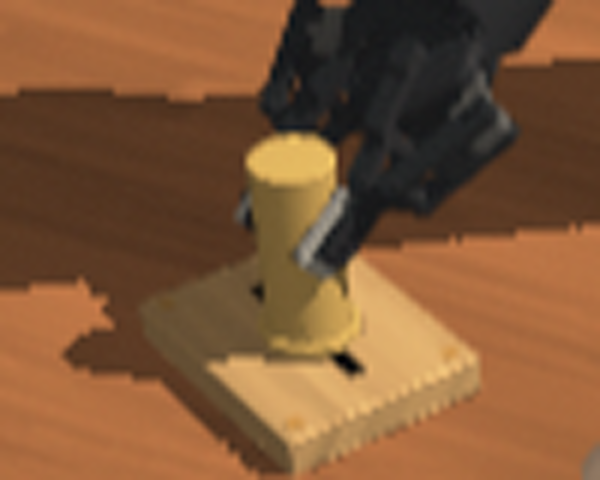

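The former is over the post, upright at (300,240), with its flange at (312,340) just above the board. Lowering in 0.5–0.8 mm rows until contact.

Call:
apply_moves([
  [[-0.6, 0, 0.5], [0, 0, 0]],
  [[-0.6, 0, 0.5], [0, 0, 0]],
  [[-0.6, 0, 0.5], [0, 0, 0]],
  [[-0.6, 0, 0.5], [0, 0, 0]],
  [[0, 0, 0], [0, 0, 0]],
])

```text
time_s: 13.3
tcp_pos: [0.4137, -0.1486, 0.1783]
orientation: [0.892, -0.158, 0.417, 0.074]
ft_force: [-0.2, -0.0, -0.3]
grip_width: 0.0349
grip_force: 105.0
```

Call:
apply_moves([
  [[-0.4, 0, 0.3], [0, 0, 0]],
  [[-0.4, 0, 0.3], [0, 0, 0]],
  [[0, 0, 0], [0, 0, 0]],
])

```text
time_s: 13.55
tcp_pos: [0.4135, -0.1485, 0.178]
orientation: [0.892, -0.158, 0.418, 0.074]
ft_force: [-4.5, 2.1, 10.6]
grip_width: 0.0349
grip_force: 106.3
```

Call:
apply_moves([
  [[0.3, 0, -0.25], [0, 0, 0]],
  [[0, 0, 0], [0, 0, 0]],
  [[0, 0, 0], [0, 0, 0]],
], force=20)

```text
time_s: 13.8
tcp_pos: [0.4136, -0.1486, 0.1781]
orientation: [0.892, -0.158, 0.417, 0.074]
ft_force: [-2.3, 1.1, 7.0]
grip_width: 0.0344
grip_force: 105.3
```

Call:
apply_moves([
  [[0, 0, 0], [0, 0, 0]],
  [[0, 0, 0], [0, 0, 0]],
  [[0, 0, 0], [0, 0, 0]],
  [[0, 0, 0], [0, 0, 0]],
], jaw=0)

```text
time_s: 14.13
tcp_pos: [0.4136, -0.1486, 0.1777]
orientation: [0.892, -0.158, 0.417, 0.074]
ft_force: [0.3, 1.3, -0.2]
grip_width: 0.0427
grip_force: 0.0
```

Call:
apply_moves([
  [[0, 0, 0], [0, 0, 0]],
  [[0, 0, 0], [0, 0, 0]],
  [[0, 0, 0], [0, 0, 0]],
  [[0, 0, 0], [0, 0, 0]],
  [[0, 0, 0], [0, 0, 0]],
], jaw=-1)

```text
time_s: 14.55
tcp_pos: [0.4136, -0.1486, 0.1777]
orientation: [0.892, -0.158, 0.417, 0.074]
ft_force: [0.7, -0.1, -0.4]
grip_width: 0.0851
grip_force: 0.0
```

```bash
python3 - <<'E'
from h import *
w=cap('wrist');c=cap('scene')
o=telemetry.get_obs();print(o['time_s'],o['ft_force'],o['grip_width'])
u=proj(c,post+Z*.05).astype(int);cr=c['image'][u[1]-45:u[1]+51,u[0]-50:u[0]+50,::-1]
cv2.imwrite('pics/c8.png',np.hstack([cv2.resize(cr,(400,384)),cv2.resize(w['image'][:,:,::-1],(400,384))]))
E
```

```text
14.65 [ 0.6847045   0.36736222 -0.13114722] 0.08529647937084357
```

View pics/c8.png

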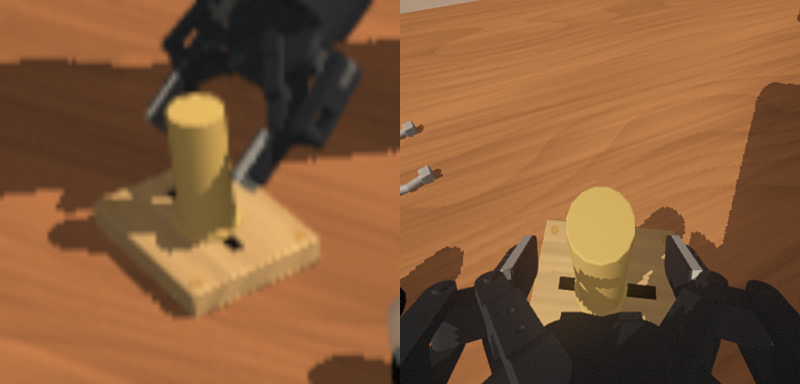

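Both views show the former standing upright on the board ((200,165) left, (600,250) right) with the fingers open and clear on both sides. Backing straight out.

Call:
apply_moves([
  [[0, 0, -8], [0, 0, 0]],
  [[0, 0, -12], [0, 0, 0]],
  [[0, 0, -12], [0, 0, 0]],
  [[0, 0, -12], [0, 0, 0]],
  [[0, 0, -12], [0, 0, 0]],
])

```text
time_s: 15.07
tcp_pos: [0.372, -0.1334, 0.2147]
orientation: [0.892, -0.158, 0.417, 0.074]
ft_force: [-0.0, -0.6, 0.0]
grip_width: 0.0854
grip_force: 0.0
```

Call:
apply_moves([
  [[0, 0, -12], [0, 0, 0]],
  [[0, 0, -12], [0, 0, 0]],
  [[0, 0, -12], [0, 0, 0]],
  [[0, 0, 0], [0, 0, 0]],
  [[0, 0, 0], [0, 0, 0]],
])

```text
time_s: 15.48
tcp_pos: [0.3471, -0.1244, 0.2374]
orientation: [0.892, -0.158, 0.417, 0.074]
ft_force: [-0.4, -0.5, -0.2]
grip_width: 0.0855
grip_force: 0.0
```

```bash
python3 - <<'E'
from h import *
import pickle
t=cap('top');c=cap('scene');o=telemetry.get_obs();print(o['time_s'],o['tcp_pos'],o['ft_force'],np.abs(o['qvel']).max())
t0=pickle.load(open('cs.pkl','rb'))['top']
# unchanged bystanders: key, valve, clip (difference in their boxes)
for nm,(x,y) in dict(key=(273,281),valve=(278,218),clip=(272,152)).items():
    D=np.abs(t['image'][y-25:y+25,x-22:x+22].astype(int)-t0['image'][y-25:y+25,x-22:x+22]).max(2); print(nm,(D>40).sum())
hsv=cv2.cvtColor(c['image'],cv2.COLOR_RGB2HSV);u=proj(c,post+Z*.065).astype(int)
print('closed end pred if seated',proj(c,post+Z*.11),'mouth',proj(c,post+Z*.02),'top',proj(t,post+Z*.11))
cr=c['image'][u[1]-40:u[1]+40,u[0]-40:u[0]+40,::-1];v=proj(t,post+Z*.11).astype(int);cr2=t['image'][v[1]-40:v[1]+40,v[0]-40:v[0]+40,::-1];print(u,v)
cv2.imwrite('pics/c9.png',cv2.resize(np.hstack([cr,cr2]),(800,400),interpolation=cv2.INTER_CUBIC))
E
```

```text
15.5833 [ 0.34764758 -0.12459417  0.23678807] [-0.48669627  0.36698642  0.10304248] 0.010115088394977687
key 0
valve 0
clip 0
closed end pred if seated [189.76991534 133.26999165] mouth [193.01348637 161.6965723 ] top [373.59519742 242.96850187]
[191 147] [373 242]
```

View pics/c9.png

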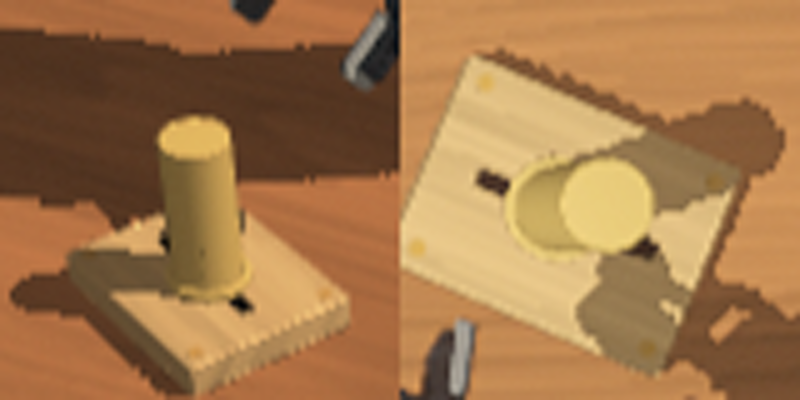

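The former stands upright on the board over the post: closed end at (195,137) left and (606,205) right, both as predicted for a seated former. The gripper is clear, and the key, valve and headband clip have not moved.

```bash
python3 -c "
from workcell import workorder
print(workorder.job_done())"
```

```text
the job is handed in; nothing more can be done
None
```

The former is out of the clip and standing mouth down over the post with its rim on the board, released; the morse key, valve and headband clip have not moved, and the job is handed in at about 15.6 s of robot time.

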